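# Unchock the bench press and stamp the bowl

### The arm

A 7-joint arm with a two-finger parallel gripper is mounted at the origin on the work surface. World frame = base frame: x ahead of the robot, y to its left, z up, the work surface at z = 0. Lengths are in m, angles in rad, forces in N, time in s.
With the tool pointing down it reaches from about 0.4 to 0.85 m from the base axis. Payload 10.4 kg.
Tool frame: the origin (TCP) lies at the very end of the fingers, on their centre line; the grasp point (between the pads) lies 19 mm behind it; z points along the fingers, y is the line along which they close (so a half turn about z gives the same grasp; the last joint's range is limited). The gripper opens to 87 mm and grips with 3 to 60 N. Pads are 19 mm wide; open, the fingers measure 117 mm over their backs; the gripper's body (75 mm by 190 mm) begins 51 mm behind the grasp point.
Start: joints at [1.323, 0.332, -0.065, 1.46, 0.022, 1.35, -0.088], TCP at [0.139, -0.609, 0.223] pointing down, gripper open.
Joint ranges: [-2.6, 2.6], [-0.5, 2.12], [-1.47, 1.34], [0.16, 2.42], [-1.27, 4.41], [0.06, 2.06], [-2.6, 2.6]. Speed limits (rad/s): [2.22, 2.22, 2.79, 2.79, 3.14, 3.14, 3.14].

### API

Orientations are given as a unit quaternion [x, y, z, w].
In Python, from bench import status, camera, order gives the robot as it stands.
- The arm moves only by the tool jog_arm, never from a script. Its argument "plan" is a list of rows, each a list of 7 numbers: the turn, a rotation vector about the tool's x, y, z in rad, then the shift along the tool's x, y, z in mm, then the opening, from -1 (shut) to 1 (fully open). A call has 1 to 12 rows; each row is the pose to reach, as a shift and turn from the pose commanded when the call began, along the tool's axes at that moment; what a row does not reach only later rows make up. A row lasts 1/10 s, in which the tool goes at most 50 mm and 8.59 degrees, less where a joint would pass 70% of its speed; a pose out of reach is approached as far as the arm can. A call with a gripper value outside its range is refused whole. The fingers move at their own pace and stop on an object; "squeeze" is the grip in N (left out, the last holds). Time passes only in rows, so rows that repeat a pose let the fingers close. It gives the time, the measured TCP pose, the force, the opening and the grip force at its end, in the units of the state.
- status.read_state(): the state, without advancing time (a new reading comes with each control period).
- camera(name): name is "scene" or "top" or "wrist"; returns a dict with "image" (400x640x3 uint8, red, green, blue), "z_map" (400x640 float32, m along the optical axis (not along the pixel's ray), 0 where there is no reading), "fx", "fy", "cx", "cy" (pixels), "world_from_camera" (4x4, takes a point from camera to world coordinates); the wrist camera has in their place "mount" (4x4, takes a point from camera to tool coordinates, whose origin is the TCP and whose axes are the flange's). Camera axes: x right, y down, z forward; pixel columns grow to the right and rows downward; lengths in m; the calibration is good to about 2 mm. A picture is of the moment at which its call begins: read the wrist's pose just before it.
- order.close_job(): hands the job in; it is judged then, once.
The state is a dict: "time": time; "joint_positions": joint angles; "joint_vel": joint speeds; "joint_torque": joint torques, N m; "ee_pos": TCP position; "eef_rot": TCP orientation; "ft_force": force on the tool from outside, world axes, zero at the start; "torque": the same for the moment, N m; "width": finger opening in m; "grip_force": force on a finger pad.
Only numpy, scipy, OpenCV 4.12 (cv2) and the standard library are available. Lean on these libraries where they do the work, as an engineer would, in place of code of your own. Each camera call takes 0.05 s, during which the arm holds its last target. There are 200 camera calls.

### The job

The pedal of the little bench press is blocked by a wooden chock pushed under it from one side: draw the chock out and lay it flat inside the wooden tray. Then, with the gripper, press the pedal all the way down to its stop so the punch comes down in the brass bowl, hold it there for two seconds, and let the pedal come back up. Leave the bowl on the press's anvil and do not disturb the other things on the bench.

Things in the scene. Friction and masses are not known exactly. Their poses are not given: they have to be found in the camera images.
- press: Grey bench press fixed to the bench. Origin: centre of the underside of its base plate, 200 (x) x 140 (y) x 22 mm; its -x axis is the front, the pedal side. C-frame column 65 mm wide at x +65 to +100 mm; its head, 50 mm wide, reaches forward to x -28 mm, top at 222 mm. Round anvil, top at 40 mm, at x = 0. Hinge lugs at x -88 to -108 mm, up to 44 mm high.
- pedal (a joint): Pedal angle, rad: 0 = up at rest, 0.28 = down at its stop. The pedal is a ribbed dark steel plate, 140 mm long, 80 wide (press y), 10 thick, running from its hinge towards the press's -x: rising 0.16 rad at rest, sloping 0.12 rad down at the stop. A spring lifts it: a push at pedal_pad takes about 5 N to start, 14 N at the stop. It drives the ram and its sprung punch down 33 mm.
- pedal_hinge (a point): Middle of the pedal's hinge line, which runs along the press's y axis, at x -100, z +30 mm in the press frame.
- pedal_pad (a point): Point on the pedal's top face, mid-width, 115 mm from the hinge and 25 mm from the free front end: the place to push. It is about 53 mm above the bench at rest and about 21 mm at the stop, and moves almost straight down. Its axes are the pedal's: parallel to those of press at rest.
- chock: Loose plain wooden block, 36 (its x) x 140 (its y) x 32 mm high, about 0.1 kg. Origin: centre of its underside. It starts flat on the bench, its y roughly along the press's y, about 90 mm in front of the hinge; its inner end lies about 45 mm under the pedal, the rest (95 mm) sticks out to the pedal's left or right. The resting pedal clears it by a few mm.
- chock_center (a point): Centre of the wooden chock, 16 mm above its underside.
- tray: Open dark wooden tray fixed to the bench, outside 210 (its x) x 160 (its y) x 35 mm high, walls and floor 6 mm. Origin: centre of its underside. It stands to the left or to the right of the press.
- work_bowl: Small brass bowl, 100 mm wide, 32 mm high, standing upright and loose on the press's anvil, its foot at 40 mm; origin: centre of its underside. To be left there.
- dolly: Steel dolly, upright cylinder 40 mm across, 42 mm high, beside the pedal, across from the chock. Origin: centre of its underside. Leave alone.
- bowl_stack: Stack of three brass bowls, 120 mm wide, 78 mm high, on the side of the press where the tray is not. Origin: centre of its underside. Leave alone.
- hammer: Hammer lying on the bench, wooden handle 240 mm along its x, steel head 85 mm across at +x, 28 mm high. Origin: 70 mm from the head's centre. Leave alone.
- turned_bowl: Brass bowl lying upside down, 140 mm wide, 52 mm high. Origin: centre of its underside. Leave alone.
- oil_can: Green can, 70 mm wide, 110 mm high. Origin: centre of its underside. Leave alone.
There are look-alikes about, which are no part of the job. What is shaped like the work_bowl but black or pink is not meant.

How it is judged:
On the way, in this order (a step that is already met when the one before it is completed fails the run):
1. the chock lies flat inside the tray, let go (x of chock_center in the frame of tray between -0.075 and 0.075 m and y of chock_center in the frame of tray between -0.065 and 0.065 m and z of chock_center in the frame of tray below 0.028 m and linear speed of chock below 0.02 m/s and contact force between the fingers and chock below 0.1 N), for 0.2 s.
2. the gripper holds the pedal down at its stop (value of joint pedal above 0.25 rad), for 1.5 s.
At the end, for the whole second after the job is handed in: The pedal has been held within 0.03 rad of its stop for 1.5 s and is back up (below 0.04 rad); the chock rests flat on the tray floor (centre less than 28 mm above the tray underside); the brass bowl stands upright on the anvil within 20 mm of its centre (x of chock_center in the frame of tray between -0.075 and 0.075 m and y of chock_center in the frame of tray between -0.065 and 0.065 m and z of chock_center in the frame of tray below 0.028 m and linear speed of chock below 0.02 m/s and value of joint pedal below 0.04 rad and horizontal distance between work_bowl and press below 0.02 m and z of work_bowl in the frame of press above 0.036 m and angle between work_bowl's own z axis and vertical below 0.1 rad); the robot touches nothing.
It fails at once if a bystander is moved by more than 25 mm (distance of any of dolly, bowl_stack, hammer, turned_bowl, oil_can from where it was at the start of the episode above 0.025 m).
It fails at once if the brass bowl is knocked off its place on the anvil (moved by more than 25 mm) (distance of work_bowl from where it was at the start of the episode above 0.025 m).
It also fails if it takes over 64 s, if anything falls off the work surface, if the arm or the gripper's body presses on something with over 40 N, if the wrist force passes 120 N, or if a joint passes its speed limit or range.

## Working session

There is one attempt and no reset: what is moved stays moved. The work goes in short steps, Python scripts to look and compute and a tool call to move; the robot and the scene stay as the last step left them, time stands still between calls to the robot, and variables do not carry over. Pictures are saved under pics/ and viewed, at most 10 in all, crops included, and the job is handed in when it is done.

Besides the shell and the picture viewer there is one more tool, called after ">>>" as name(argument=value, ...), one argument or row to a line, values as JSON. jog_arm: Moves the arm, as the interface text tells. Its arguments: {"type":"object","properties":{"plan":{"type":"array"},"squeeze":{"type":"number"}},"required":["plan"]}

```bash
mkdir -p pics
cat > h.py <<'E'
import numpy as np,cv2
from bench import status,camera,order
def save(c,n): cv2.imwrite('pics/'+n,cv2.cvtColor(c['image'],cv2.COLOR_RGB2BGR))
def world(c):
    z=c['z_map'];v,u=np.mgrid[:400,:640]
    P=np.stack([(u-c['cx'])/c['fx']*z,(v-c['cy'])/c['fy']*z,z],-1)
    T=c['world_from_camera'];W=P@T[:3,:3].T+T[:3,3];W[z==0]=np.nan;return W
E
python3 - <<'E'
from h import *
s=status.read_state();print(s)
for n in('top','scene'):
    c=camera(n);save(c,n+'.png');np.save(n+'.npy',world(c));print(c['world_from_camera'])
E
```

```text
{'time': 0.0, 'joint_positions': array([ 1.32338353,  0.33286639, -0.06469587,  1.4609471 ,  0.02160279,
        1.34985842, -0.08852493]), 'joint_vel': array([-1.10803108e-03,  8.65672875e-04, -9.03471767e-04, -9.99498818e-04,
       -7.68024300e-04, -8.39891090e-05, -6.18297808e-04]), 'joint_torque': array([-5.72412773e-04, -6.23252821e+01,  2.44193774e-02, -3.89898384e+01,
       -6.14188076e-02,  3.97506205e-02,  1.48366726e-04]), 'ee_pos': array([ 0.1392354 , -0.60890757,  0.22175458]), 'eef_rot': array([ 9.93689211e-01,  1.12166275e-01, -1.10826966e-04, -6.82915846e-04]), 'ft_force': array([-0.11957527, -0.42674895,  0.36470336]), 'torque': array([-0.04364724, -0.10484619, -0.06197967]), 'grip_force': 0.0, 'width': 0.08682566436572241}
[[ 0.13069511 -0.96930261  0.20825761  0.37170074]
 [-0.99140881 -0.12666906  0.0326117  -0.01500836]
 [-0.00523081 -0.21073062 -0.97753018  0.9102148 ]
 [ 0.          0.          0.          1.        ]]
[[-0.77187878  0.4478302  -0.45127737  1.03236034]
 [ 0.63561981  0.55898976 -0.53246399  0.53813536]
 [ 0.01380597 -0.69783849 -0.71612208  0.77271164]
 [ 0.          0.          0.          1.        ]]
```

View pics/top.png

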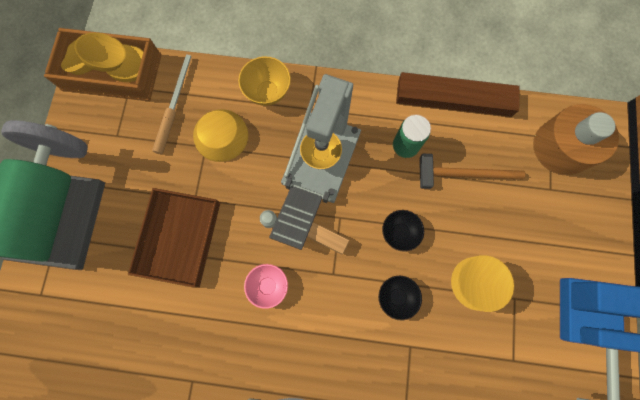

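View pics/scene.png

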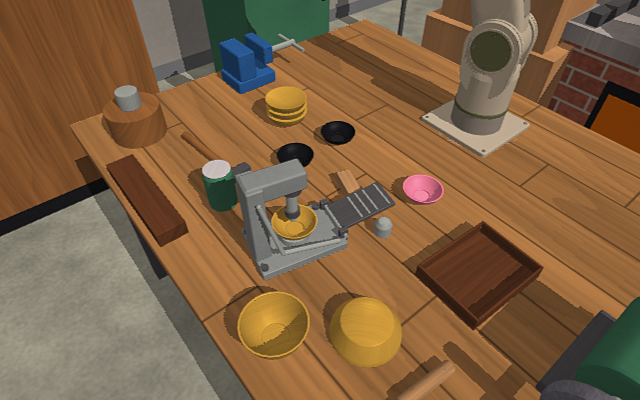

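The top view shows the press around (320,150), its pedal at (297,218), and the chock sticking out to the right at (331,238). The dolly is at (268,218), the tray at (175,237), a pink bowl at (266,287), and black bowls at (403,230) and (400,298). I'll measure next.

Run:
```python
from h import *
im=cv2.imread('pics/top.png');cv2.imwrite('pics/crop.png',cv2.resize(im[170:270,240:370],None,fx=6,fy=6,interpolation=cv2.INTER_CUBIC))
W=np.load('top.npy')
# chock top points
sub=W[215:260,305:360];hsv=cv2.cvtColor(im,cv2.COLOR_BGR2HSV)[215:260,305:360]
m=(sub[...,2]>.026)&(sub[...,2]<.038)
p=sub[m];
n,l,st,ce=cv2.connectedComponentsWithStats(m.astype(np.uint8))
for i in range(1,n):
    if st[i,4]>40:
        p=sub[l==i];r=cv2.minAreaRect((p[:,:2]*1000).astype(np.float32));print('chock',st[i],p[:,2].mean(),r,cv2.boxPoints(r))
# tray rim
sub=W[180:295,120:230];p=sub[(sub[...,2]>.028)&(sub[...,2]<.042)]
r=cv2.minAreaRect((p[:,:2]*1000).astype(np.float32));print('tray',r,cv2.boxPoints(r))
# base plate of press, pedal
for n,(u,v) in dict(dolly=(268,217),pink=(266,287),oil=(413,125),blk=(403,230),blk2=(400,298),floor=(175,237),bowlrim=(321,162),ped1=(283,232),ped2=(300,238),ped3=(300,205),ped4=(312,212)).items(): print(n,W[v,u].round(4))
```

```text
chock [  2   8  42  31 619] 0.03114350191806238 ((488.0562744140625, -18.20484161376953), (94.96675872802734, 36.28858947753906), 71.00263977050781) [[455.44324  -57.195557]
 [489.7553   -69.008385]
 [520.6693    20.785873]
 [486.35724   32.5987  ]]
tray ((444.66021728515625, 341.0778503417969), (161.6224365234375, 210.34414672851562), 86.82642364501953) [[335.17566 266.213  ]
 [545.1972  254.56812]
 [554.1448  415.9427 ]
 [344.12323 427.5876 ]]
dolly [0.5169 0.126  0.0389]
pink [0.3572 0.11   0.0037]
oil [ 0.7578 -0.1783  0.1088]
blk [ 0.5338 -0.1973  0.0026]
blk2 [ 0.3733 -0.2033  0.0049]
floor [0.4449 0.3458 0.0062]
bowlrim [0.6634 0.0198 0.05  ]
ped1 [0.4844 0.084  0.0543]
ped2 [0.476  0.0437 0.0529]
ped3 [0.555  0.0556 0.0397]
ped4 [0.5414 0.0252 0.0425]
```

View pics/crop.png

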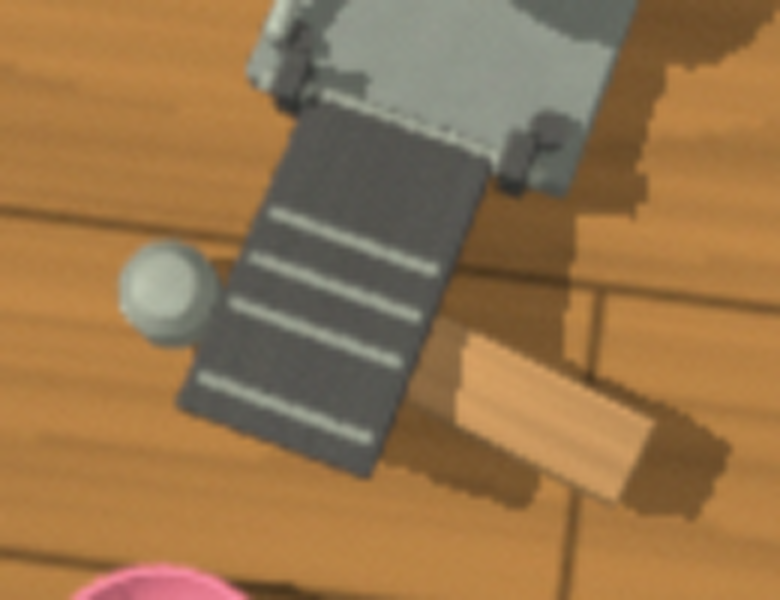

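The crop shows the pedal clear of the chock. The chock's outer end is at about (640,460) in the crop, and the dolly is on the other side of the pedal. Next I'll compute moves.

```bash
cat >> h.py <<'E'
from scipy.spatial.transform import Rotation as Ro
def go(x,y,z,a):
    "move from present pose to tcp (x,y,z) m, tool y at a deg, pointing down"
    s=status.read_state();R=Ro.from_quat(s['eef_rot']);a=np.radians(a)
    yy=np.array([np.cos(a),np.sin(a),0]);zz=np.array([0,0,-1.]);T=Ro.from_matrix(np.stack([np.cross(yy,zz),yy,zz],1))
    print('turn',(R.inv()*T).as_rotvec().round(3),'shift',(R.inv().apply(np.array([x,y,z])-s['ee_pos'])*1000).round(1))
def st():
    s=status.read_state();R=Ro.from_quat(s['eef_rot']).as_matrix()
    print(s['time'],s['ee_pos'].round(4),'ty',np.degrees(np.arctan2(R[1,1],R[0,1])).round(2),'w',s['width'],'g',s['grip_force'],'F',s['ft_force'].round(2),'q',s['joint_positions'].round(2))
E
python3 - <<'E'
from h import *
st();go(.492,-.006,.15,-19)
W=np.load('top.npy')
for v in(190,220,250,265): print([W[v,u].round(3).tolist() for u in (70,90,100,110)])
E
```

```text
0.1 [ 0.1392 -0.6089  0.2219] ty -77.12 w 0.08700039716981259 g 0.0 F [-0.2  -0.58  0.88] q [ 1.32  0.33 -0.06  1.46  0.02  1.35 -0.09]
turn [-1.000e-03 -1.000e-03 -1.014e+00] shift [ 478.3 -509.    72.5]
[[0.522, 0.612, 0.03], [0.528, 0.565, 0.029], [0.534, 0.55, 0.015], [0.54, 0.534, 0.0]]
[[0.451, 0.594, 0.028], [0.457, 0.55, 0.022], [0.463, 0.54, -0.001], [0.466, 0.515, 0.0]]
[[0.381, 0.575, 0.028], [0.388, 0.545, -0.0], [0.391, 0.524, -0.005], [0.394, 0.499, -0.002]]
[[0.348, 0.564, 0.03], [0.353, 0.537, -0.002], [0.356, 0.513, -0.001], [0.359, 0.49, -0.003]]
```

>>> jog_arm(
  plan=[
    [0, 0, -1.014, 478, -509, 72, 1],
    [0, 0, -1.014, 478, -509, 72, 1],
    [0, 0, -1.014, 478, -509, 72, 1],
    [0, 0, -1.014, 478, -509, 72, 1],
    [0, 0, -1.014, 478, -509, 72, 1],
    [0, 0, -1.014, 478, -509, 72, 1],
    [0, 0, -1.014, 478, -509, 72, 1],
    [0, 0, -1.014, 478, -509, 72, 1],
    [0, 0, -1.014, 478, -509, 72, 1],
    [0, 0, -1.014, 478, -509, 72, 1],
    [0, 0, -1.014, 478, -509, 72, 1],
    [0, 0, -1.014, 478, -509, 72, 1],
  ],
  squeeze=25,
)

```text
time: 1.3
ee_pos: [0.4411, -0.0923, 0.1609]
eef_rot: [0.814, 0.58, -0.0, 0.0]
ft_force: [0.8, -1.1, -0.6]
width: 0.0873
grip_force: 0.0
```

```bash
python3 -c "
from h import *
st();go(.492,-.006,.15,-19)"
```

```text
1.3 [ 0.4411 -0.0923  0.1609] ty -19.04 w 0.08734064520533827 g 0.0 F [ 0.75 -1.07 -0.65] q [ 0.8   0.03 -0.7   1.95  0.03  1.17 -0.24]
turn [ 0.001  0.    -0.001] shift [98.2 19.9 10.9]
```

>>> jog_arm(
  plan=[
    [0, 0, 0, 98, 20, 10, 1],
    [0, 0, 0, 98, 20, 10, 1],
    [0, 0, 0, 98, 20, 10, 1],
    [0, 0, 0, 98, 20, 10, 1],
    [0, 0, 0, 98, 20, 10, 1],
  ],
)

```text
time: 1.8
ee_pos: [0.4911, -0.0091, 0.1508]
eef_rot: [0.815, 0.58, -0.0, 0.0]
ft_force: [-0.3, 0.5, -0.4]
width: 0.0871
grip_force: 0.0
```

```bash
python3 -c "
from h import *
st();go(.492,-.006,.15,-19)
s=status.read_state();c=camera('wrist');save(c,'w1.png')
R=Ro.from_quat(s['eef_rot']).as_matrix();T=np.eye(4);T[:3,:3]=R;T[:3,3]=s['ee_pos'];c['world_from_camera']=T@c['mount']
W=world(c);np.save('w1.npy',W)
m=(W[...,2]>.027)&(W[...,2]<.037)
n,l,t,_=cv2.connectedComponentsWithStats(m.astype(np.uint8))
for i in range(1,n):
  if t[i,4]>800:
    r=cv2.minAreaRect((W[l==i][:,:2]*1000).astype(np.float32));print(t[i],r,cv2.boxPoints(r).tolist())
go(.492,-.006,.008,-19)"
```

```text
1.8 [ 0.4911 -0.0091  0.1508] ty -19.09 w 0.08705442851918364 g 0.0 F [-0.33  0.47 -0.36] q [ 0.66  0.17 -0.79  1.86  0.13  1.16 -0.51]
turn [-0.     0.001 -0.002] shift [ 3.2 -0.1  0.8]
[ 397   33   30  130 1603] ((591.8446044921875, 46.27204895019531), (106.173828125, 24.137462615966797), 76.74759674072266) [[567.9275512695312, -2.634490966796875], [591.4221801757812, -8.167793273925781], [615.7616577148438, 95.1785888671875], [592.2670288085938, 100.7118911743164]]
[  81   61  114  116 2718] ((360.4657287597656, 108.49467468261719), (98.42041015625, 98.98361206054688), 33.24742126464844) [[292.1765441894531, 122.90544128417969], [346.4448547363281, 40.12437438964844], [428.7549133300781, 94.08390808105469], [374.4866027832031, 176.86497497558594]]
[ 303  157   39   93 3438] ((488.4394226074219, -16.88642120361328), (89.83357238769531, 36.0513916015625), 70.79388427734375) [[456.640869140625, -53.373329162597656], [490.6856689453125, -65.23306274414062], [520.2379760742188, 19.600486755371094], [486.19317626953125, 31.460220336914062]]
turn [-0.     0.001 -0.002] shift [  3.7  -0.2 142.9]
```

View pics/w1.png

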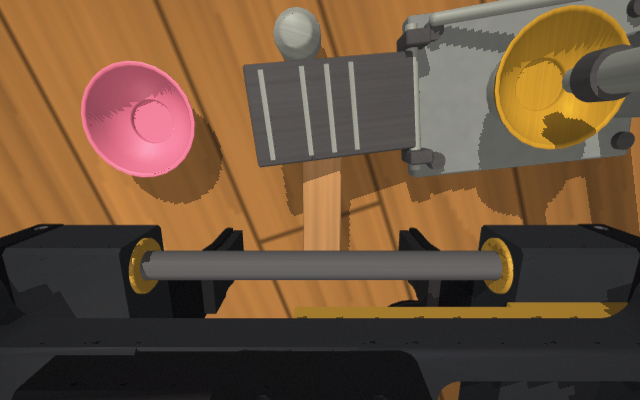

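The wrist view shows the chock at (322,205) centred between the fingers, with the pedal beyond it at (330,110). I'll descend and grip.

>>> jog_arm(
  plan=[
    [0, 0, 0, 2, 0, 50, 1],
    [0, 0, 0, 2, 0, 100, 1],
    [0, 0, 0, 2, 0, 125, 1],
    [0, 0, 0, 2, 0, 143, 1],
    [0, 0, 0, 2, 0, 143, 1],
    [0, 0, 0, 2, 0, 143, -1],
    [0, 0, 0, 2, 0, 143, -1],
    [0, 0, 0, 2, 0, 143, -1],
    [0, 0, 0, 2, 0, 143, -1],
    [0, 0, 0, 2, 0, 143, -1],
    [0, 0, 0, 2, 0, 143, -1],
  ],
  squeeze=25,
)

```text
time: 2.95
ee_pos: [0.4923, -0.0061, 0.0082]
eef_rot: [0.814, 0.581, 0.0, 0.0]
ft_force: [0.1, 0.5, -0.2]
width: 0.0469
grip_force: 0.0
```

```bash
python3 -c "
from h import *
st()"
```

```text
2.95 [ 0.4923 -0.0061  0.0082] ty -19.02 w 0.046929316263515174 g 0.0 F [ 0.09  0.5  -0.17] q [ 0.57  0.38 -0.73  1.99  0.33  0.89 -0.67]
```

>>> jog_arm(
  plan=[
    [0, 0, 0, 0, 0, 0, -1],
    [0, 0, 0, 0, 0, 0, -1],
    [0, 0, 0, 0, 0, 0, -1],
    [0, 0, 0, 0, 0, 0, -1],
    [0, 0, 0, 0, 0, 0, -1],
  ],
  squeeze=25,
)

```text
time: 3.45
ee_pos: [0.4922, -0.0061, 0.008]
eef_rot: [0.814, 0.581, 0.0, 0.0]
ft_force: [-0.1, -0.1, 0.6]
width: 0.0355
grip_force: 25.0
```

>>> jog_arm(
  plan=[
    [0, 0, 0, -15, 0, 0, -1],
    [0, 0, 0, -35, 0, 0, -1],
    [0, 0, 0, -55, 0, 0, -1],
    [0, 0, 0, -70, 0, 0, -1],
    [0, 0, 0, -75, 0, 0, -1],
    [0, 0, 0, -75, 0, -40, -1],
    [0, 0, 0, -75, 0, -90, -1],
    [0, 0, 0, -75, 0, -140, -1],
    [0, 0, 0, -75, 0, -160, -1],
    [0, 0, 0, -75, 0, -160, -1],
  ],
)

```text
time: 4.45
ee_pos: [0.4695, -0.0768, 0.1709]
eef_rot: [0.814, 0.581, 0.001, 0.002]
ft_force: [-1.4, -1.0, -2.0]
width: 0.0358
grip_force: 25.0
```

```bash
python3 -c "
from h import *
st()
# chock center is 10mm further along tool x; target chock centre (.445,.336), tool x there at 176.8deg
a=86.8;go(.445+.010,.336,.17,a)
c=camera('top');save(c,'t2.png')"
```

```text
4.45 [ 0.4695 -0.0768  0.1709] ty -19.0 w 0.03581104257167816 g 24.995400100015104 F [-1.37 -1.01 -2.04] q [ 0.82  0.1  -0.78  1.88  0.07  1.19 -0.32]
turn [ 0.003  0.005 -1.847] shift [ 3.856e+02 -1.481e+02 -1.000e-01]
```

View pics/t2.png

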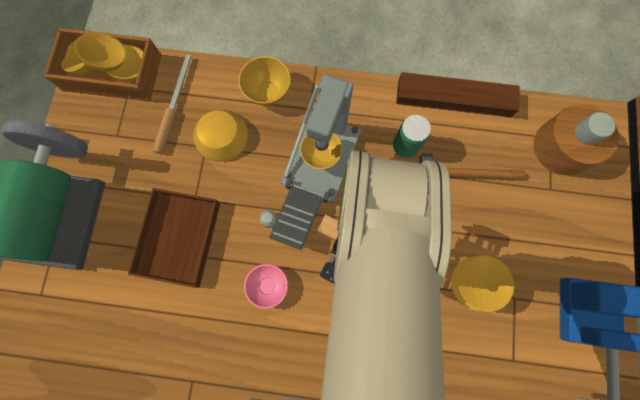

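The chock is drawn out and held, its tip showing at (328,228). The bystanders haven't moved. Now carrying it to the tray.

>>> jog_arm(
  plan=[
    [0, 0, -1.847, 386, -148, 0, -1],
    [0, 0, -1.847, 386, -148, 0, -1],
    [0, 0, -1.847, 386, -148, 0, -1],
    [0, 0, -1.847, 386, -148, 0, -1],
    [0, 0, -1.847, 386, -148, 0, -1],
    [0, 0, -1.847, 386, -148, 0, -1],
    [0, 0, -1.847, 386, -148, 0, -1],
    [0, 0, -1.847, 386, -148, 0, -1],
    [0, 0, -1.847, 386, -148, 0, -1],
    [0, 0, -1.847, 386, -148, 0, -1],
    [0, 0, -1.847, 386, -148, 0, -1],
    [0, 0, -1.847, 386, -148, 0, -1],
  ],
)

```text
time: 5.7
ee_pos: [0.4523, 0.3364, 0.1658]
eef_rot: [0.047, 0.999, -0.0, -0.001]
ft_force: [0.1, 0.1, -2.0]
width: 0.0361
grip_force: 25.0
```

>>> jog_arm(
  plan=[
    [0, 0, 0, 0, 0, 0, -1],
    [0, 0, 0, 0, 0, 0, -1],
    [0, 0, 0, 0, 0, 0, -1],
  ],
)

```text
time: 6.0
ee_pos: [0.4532, 0.3361, 0.1673]
eef_rot: [0.053, 0.999, -0.0, -0.0]
ft_force: [0.5, -0.6, -1.8]
width: 0.0358
grip_force: 25.0
```

```bash
python3 -c "
from h import *
st();go(.455,.336,.0155,86.8)"
```

```text
6.0 [0.4532 0.3361 0.1673] ty 83.93 w 0.03575406946623028 g 24.995379368774593 F [ 0.48 -0.6  -1.82] q [ 0.22  0.51 -1.21  1.65  0.49  1.32  0.39]
turn [-0.    -0.001 -0.05 ] shift [-1.900e+00  1.000e-01  1.518e+02]
```

>>> jog_arm(
  plan=[
    [0, 0, -0.05, -2, 0, 40, -1],
    [0, 0, -0.05, -2, 0, 80, -1],
    [0, 0, -0.05, -2, 0, 115, -1],
    [0, 0, -0.05, -2, 0, 135, -1],
    [0, 0, -0.05, -2, 0, 145, -1],
    [0, 0, -0.05, -2, 0, 151, -1],
    [0, 0, -0.05, -2, 0, 151, -1],
    [0, 0, -0.05, -2, 0, 151, -1],
  ],
)

```text
time: 6.8
ee_pos: [0.4561, 0.3364, 0.018]
eef_rot: [0.027, 1.0, 0.0, 0.001]
ft_force: [0.1, 0.5, -0.6]
width: 0.0359
grip_force: 25.0
```

>>> jog_arm(
  plan=[
    [0, 0, 0, 0, 0, 0, 0.2],
    [0, 0, 0, 0, 0, 0, 0.2],
    [0, 0, 0, 0, 0, 0, 0.2],
    [0, 0, 0, 0, 0, 0, 0.2],
    [0, 0, 0, 0, 0, 0, 0.2],
    [0, 0, 0, 0, 0, 0, 0.2],
    [0, 0, 0, 0, 0, -40, 0.2],
    [0, 0, 0, 0, 0, -90, 0.2],
    [0, 0, 0, 0, 0, -140, 0.2],
    [0, 0, 0, 0, 0, -150, 0.2],
    [0, 0, 0, 0, 0, -150, -1],
  ],
)

```text
time: 7.9
ee_pos: [0.4563, 0.3366, 0.1686]
eef_rot: [0.027, 1.0, 0.001, 0.001]
ft_force: [-0.2, -0.8, 0.3]
width: 0.0494
grip_force: 0.0
```

Run:
```python
from h import *
st();c=camera('top');save(c,'t3.png');W=world(c);np.save('t3.npy',W)
# chock in tray
sub=W[170:300,110:240]
im=cv2.cvtColor(c['image'],cv2.COLOR_RGB2HSV)[170:300,110:240]
print(W[237,175])
W0=np.load('top.npy')
# press geometry: ribbed pedal plate and base from the first top view
s=W0[120:260,265:365].reshape(-1,3)
b=s[(s[:,2]>.017)&(s[:,2]<.026)&(s[:,0]>.55)]
r=cv2.minAreaRect((b[:,:2]*1000).astype(np.float32));print('base',r,cv2.boxPoints(r).tolist())
h=s[(s[:,2]>.215)&(s[:,2]<.232)]
r=cv2.minAreaRect((h[:,:2]*1000).astype(np.float32));print('head',r,cv2.boxPoints(r).tolist())
d=s[(s[:,2]>.043)&(s[:,2]<.065)&(s[:,0]<.56)&(s[:,1]<.105)]
r=cv2.minAreaRect((d[:,:2]*1000).astype(np.float32));print('pedal front part',d[:,2].max(),r,cv2.boxPoints(r).tolist())
A=np.c_[d[:,:2],np.ones(len(d))];print('plane',np.linalg.lstsq(A,d[:,2],rcond=None)[0])
```

```text
7.9 [0.4563 0.3366 0.1686] ty 86.96 w 0.04943414842451008 g 0.0 F [-0.19 -0.84  0.34] q [ 0.22  0.52 -1.22  1.65  0.5   1.33  0.44]
[0.42561208 0.25066343 0.24459679]
base ((687.00732421875, 23.80951690673828), (140.16567993164062, 207.00770568847656), 76.8037338256836) [[570.2376098632812, -20.794071197509766], [771.7789916992188, -68.05133056640625], [803.7770385742188, 68.41310119628906], [602.2356567382812, 115.67036437988281]]
head ((682.4637451171875, 25.291616439819336), (50.81065368652344, 38.11764144897461), 79.61652374267578) [[659.1381225585938, 3.737415313720703], [696.6315307617188, -3.1327362060546875], [705.7893676757812, 46.84581756591797], [668.2959594726562, 53.71596908569336]]
pedal front part 0.059587510043362824 ((509.30718994140625, 64.70152282714844), (79.70551300048828, 103.68583679199219), 77.1217041015625) [[449.88592529296875, 37.406028747558594], [550.9635620117188, 14.296440124511719], [568.7284545898438, 91.99701690673828], [467.65081787109375, 115.10660552978516]]
plane [-0.13957438  0.03411623  0.11760706]
```

View pics/t3.png

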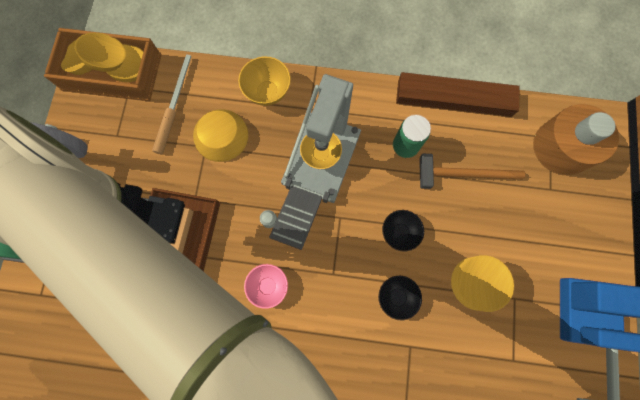

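The chock was left in the tray, seen at (183,228). I'll close the fingers and go above the pad.

```bash
python3 -c "
from h import *
st();go(.483,.071,.12,77)"
```

```text
7.95 [0.4558 0.3357 0.1667] ty 86.95 w 0.046590828149866204 g 0.0 F [-0.13  0.4   0.01] q [ 0.22  0.52 -1.21  1.65  0.5   1.33  0.44]
turn [-0.     0.001  0.174] shift [ -41.2 -262.9   46.8]
```

>>> jog_arm(
  plan=[
    [0, 0, 0.174, -10, -50, 8, -1],
    [0, 0, 0.174, -41, -263, 46, -1],
    [0, 0, 0.174, -41, -263, 46, -1],
    [0, 0, 0.174, -41, -263, 46, -1],
    [0, 0, 0.174, -41, -263, 46, -1],
    [0, 0, 0.174, -41, -263, 46, -1],
    [0, 0, 0.174, -41, -263, 46, -1],
    [0, 0, 0.174, -41, -263, 46, -1],
    [0, 0, 0.174, -41, -263, 46, -1],
    [0, 0, 0.174, -41, -263, 46, -1],
    [0, 0, 0.174, -41, -263, 46, -1],
  ],
)

```text
time: 9.05
ee_pos: [0.4825, 0.0723, 0.121]
eef_rot: [0.112, 0.994, 0.0, 0.0]
ft_force: [0.7, 0.2, 0.1]
width: 0.0004
grip_force: 0.0
```

Run:
```python
from h import *
st();go(.483,.071,.055,77)
c=camera('top');W=world(c);save(c,'t4.png')
s=W[180:295,120:230];im=c['image'][180:295,120:230].astype(int)
m=(s[...,2]>.033)&(s[...,2]<.045)
# chock: light wood inside the tray
ins=(abs(s[...,0]-.445)<.09)&(abs(s[...,1]-.341)<.066)
k=ins&(s[...,2]>.025)
p=s[k];print(len(p),np.median(p[:,2]),p[:,2].max())
r=cv2.minAreaRect((p[:,:2]*1000).astype(np.float32));print(r)
```

```text
9.05 [0.4825 0.0723 0.121 ] ty 77.12 w 0.0003657341338174997 g 0.0 F [0.74 0.22 0.15] q [ 0.87  0.37 -1.27  1.89  0.39  1.16  0.8 ]
turn [0.    0.    0.002] shift [-0.8 -1.1 66. ]
1018 0.03678345404514144 0.04141972363193536
((444.60186767578125, 335.7948303222656), (37.61042022705078, 139.47691345214844), 86.2048110961914)
```

View pics/t4.png

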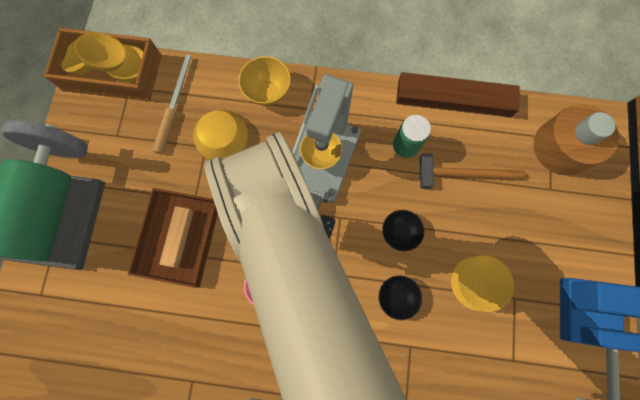

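The chock lies flat and centred in the tray at (177,237). Now I'll press the pedal.

>>> jog_arm(
  plan=[
    [0, 0, 0, -1, -1, 30, -1],
    [0, 0, 0, -1, -1, 55, -1],
    [0, 0, 0, -1, -1, 66, -1],
    [0, 0, 0, -1, -1, 70, -1],
    [0, 0, 0, -1, -1, 74, -1],
    [0, 0, 0, -1, -1, 78, -1],
    [0, 0, 0, -1, -1, 82, -1],
    [0, 0, 0, -1, -1, 86, -1],
    [0, 0, 0, -1, -1, 90, -1],
    [0, 0, 0, -1, -1, 94, -1],
    [0, 0, 0, -1, -1, 96, -1],
    [0, 0, 0, -1, -1, 98, -1],
  ],
)

```text
time: 10.3
ee_pos: [0.4837, 0.0707, 0.0244]
eef_rot: [0.113, 0.994, -0.0, 0.0]
ft_force: [-6.4, -0.5, 12.5]
width: 0.0002
grip_force: 6.4
```

>>> jog_arm(
  plan=[
    [0, 0, 0, 0, 0, 1, -1],
    [0, 0, 0, 0, 0, 1, -1],
  ],
)

```text
time: 10.5
ee_pos: [0.4837, 0.0707, 0.0235]
eef_rot: [0.113, 0.994, -0.0, 0.0]
ft_force: [-6.9, -0.2, 12.2]
width: 0.0004
grip_force: 6.3
```

Not at the stop yet, so I'll go lower until the force jumps.

>>> jog_arm(
  plan=[
    [0, 0, 0, 0, 0, 1, -1],
    [0, 0, 0, 0, 0, 2, -1],
    [0, 0, 0, 0, 0, 2, -1],
  ],
)

```text
time: 10.8
ee_pos: [0.4838, 0.0707, 0.0221]
eef_rot: [0.113, 0.994, -0.0, 0.0]
ft_force: [-10.4, -2.1, 21.8]
width: 0.0001
grip_force: 11.5
```

>>> jog_arm(
  plan=[
    [0, 0, 0, 0, 0, 1, -1],
    [0, 0, 0, 0, 0, 1.5, -1],
    [0, 0, 0, 0, 0, 1.5, -1],
  ],
)

```text
time: 11.1
ee_pos: [0.4839, 0.0707, 0.0216]
eef_rot: [0.113, 0.994, -0.001, 0.0]
ft_force: [-16.8, -3.0, 39.6]
width: 0.0008
grip_force: 20.7
```

At the stop: 40 N and no longer moving. I'll ease off slightly and hold.

>>> jog_arm(
  plan=[
    [0, 0, 0, 0, 0, -0.5, -1],
    [0, 0, 0, 0, 0, -0.5, -1],
    [0, 0, 0, 0, 0, -0.5, -1],
    [0, 0, 0, 0, 0, -0.5, -1],
    [0, 0, 0, 0, 0, -0.5, -1],
    [0, 0, 0, 0, 0, -0.5, -1],
    [0, 0, 0, 0, 0, -0.5, -1],
    [0, 0, 0, 0, 0, -0.5, -1],
    [0, 0, 0, 0, 0, -0.5, -1],
    [0, 0, 0, 0, 0, -0.5, -1],
    [0, 0, 0, 0, 0, -0.5, -1],
    [0, 0, 0, 0, 0, -0.5, -1],
  ],
)

```text
time: 12.3
ee_pos: [0.4839, 0.0707, 0.0218]
eef_rot: [0.113, 0.994, -0.001, 0.0]
ft_force: [-14.4, -2.5, 33.4]
width: 0.001
grip_force: 17.5
```

>>> jog_arm(
  plan=[
    [0, 0, 0, 0, 0, 0, -1],
    [0, 0, 0, 0, 0, 0, -1],
    [0, 0, 0, 0, 0, 0, -1],
    [0, 0, 0, 0, 0, 0, -1],
    [0, 0, 0, 0, 0, 0, -1],
    [0, 0, 0, 0, 0, 0, -1],
    [0, 0, 0, 0, 0, 0, -1],
    [0, 0, 0, 0, 0, 0, -1],
    [0, 0, 0, 0, 0, 0, -1],
    [0, 0, 0, 0, 0, 0, -1],
    [0, 0, 0, 0, 0, 0, -1],
    [0, 0, 0, 0, 0, 0, -1],
  ],
)

```text
time: 13.5
ee_pos: [0.4839, 0.0707, 0.0218]
eef_rot: [0.113, 0.994, -0.001, 0.0]
ft_force: [-15.4, -2.6, 34.1]
width: 0.0005
grip_force: 17.5
```

Run:
```python
from h import *
st();c=camera('scene');save(c,'s5.png')
i=cv2.imread('pics/s5.png')[130:290,200:440];cv2.imwrite('pics/s5c.png',cv2.resize(i,None,fx=3,fy=3))
```

```text
13.5 [0.4839 0.0707 0.0218] ty 77.03 w 0.0004846871622135174 g 17.517713127017487 F [-15.39  -2.63  34.14] q [ 0.72  0.51 -1.12  1.98  0.56  1.    0.68]
```

View pics/s5c.png

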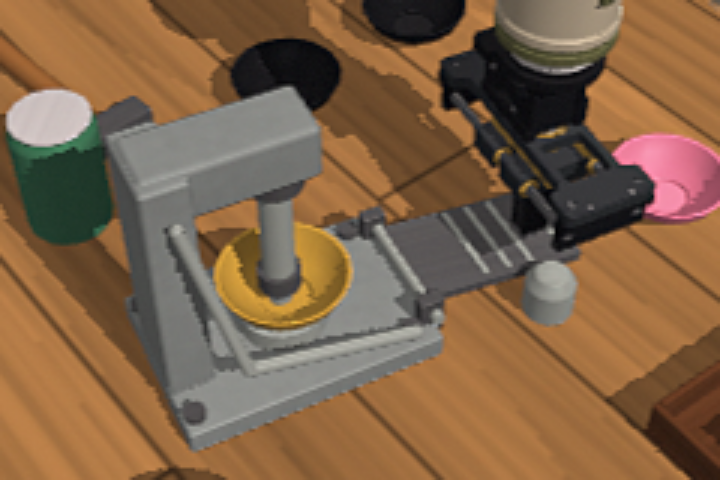

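The pedal is fully down and the punch is in the bowl at (280,280). I'll release slowly and rise well clear.

>>> jog_arm(
  plan=[
    [0, 0, 0, 0, 0, -4, -1],
    [0, 0, 0, 0, 0, -8, -1],
    [0, 0, 0, 0, 0, -12, -1],
    [0, 0, 0, 0, 0, -16, -1],
    [0, 0, 0, 0, 0, -20, -1],
    [0, 0, 0, 0, 0, -24, -1],
    [0, 0, 0, 0, 0, -28, -1],
    [0, 0, 0, 0, 0, -33, -1],
    [0, 0, 0, 0, 0, -45, -1],
    [0, 0, 0, 0, 0, -85, -1],
    [0, 0, 0, 0, 0, -130, -1],
    [0, 0, 0, 0, 0, -150, -1],
  ],
)

```text
time: 14.75
ee_pos: [0.4841, 0.0711, 0.1728]
eef_rot: [0.113, 0.994, 0.0, 0.001]
ft_force: [0.6, -0.4, -1.0]
width: 0.0004
grip_force: 0.0
```

>>> jog_arm(
  plan=[
    [0, 0, 0, 0, 0, 0, -1],
    [0, 0, 0, 0, 0, 0, -1],
    [0, 0, 0, 0, 0, 0, -1],
    [0, 0, 0, 0, 0, 0, -1],
    [0, 0, 0, 0, 0, 0, -1],
  ],
)

```text
time: 15.25
ee_pos: [0.4829, 0.07, 0.1683]
eef_rot: [0.113, 0.994, 0.0, -0.001]
ft_force: [0.4, -0.1, 0.2]
width: 0.0006
grip_force: 0.0
```

Run:
```python
from h import *
st();c=camera('scene');save(c,'s6.png')
i=cv2.imread('pics/s6.png')[130:330,200:550];cv2.imwrite('pics/s6c.png',cv2.resize(i,None,fx=2,fy=2))
W=world(c);W0=np.load('scene.npy')
a=W[175:230,335:395];b=W0[175:230,335:395];d=(a-b)[...,2]
print('pedal dz median',np.nanmedian(d[(b[...,2]>.04)&(b[...,2]<.065)]))
a=W[200:245,270:320];b=W0[200:245,270:320];print('bowl dz',np.nanmedian(abs(a-b)),np.nanpercentile(abs(a-b)[...,2],95))
```

```text
15.25 [0.4829 0.07   0.1683] ty 77.03 w 0.0005638811056150378 g 0.0 F [ 0.38 -0.08  0.17] q [ 0.94  0.31 -1.33  1.84  0.32  1.24  0.86]
pedal dz median -0.00011878134682141717
bowl dz 0.0008270841800835371 0.0035712867103710796
```

View pics/s6c.png

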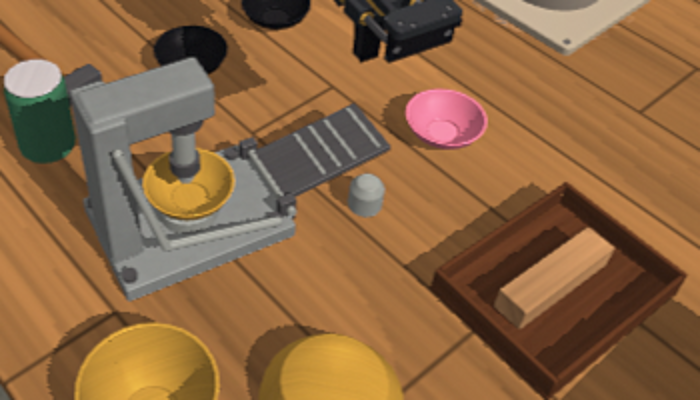

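The pedal is back up, the bowl is still on the anvil, the chock is flat in the tray, and the gripper is clear of everything.

```bash
python3 -c "
from bench import order
print(order.close_job())"
```

```text
the job is handed in; nothing more can be done
None
```

The job is done and handed in: the chock is flat in the tray, the pedal was held at its stop for over 2 seconds and is back up, and the brass bowl is still on the anvil; the hand-in gave no verdict.

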